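# Open the emergency medicine box by its concealed catch

### The arm

A 6-joint arm with a two-finger parallel gripper is mounted at the origin on a cart in front of the work surface, level with it; the furniture and walls round the work are solid. World frame = base frame: x ahead of the robot, y to its left, z up, the work surface at z = 0. Lengths are in mm, angles in rad, forces in N, time in s.
With the tool pointing down it reaches from about 275 to 825 mm from the base axis. Payload 4.9 kg.
Tool frame: the origin (TCP) lies at the very end of the fingers, on their centre line; the grasp point (between the pads) lies 19 mm behind it; z points along the fingers, y is the line along which they close (so a half turn about z gives the same grasp; the last joint's range is limited). The gripper opens to 85 mm and grips with 20 to 120 N. Pads are 22 mm wide; open, the fingers measure 114 mm over their backs; the gripper's body (76 mm by 85 mm) begins 54 mm behind the grasp point. The pads swing forward as they close: fully open they stand 13 mm farther back than shut.
Start: joints at [1.189, 0.326, -0.193, 1.052, 0, 1.437], TCP at [134.893, 533.219, 231.281] pointing down, gripper open.
Joint ranges: [-2.65, 2.65], [-0.97, 1.79], [-1.3, 1.35], [-1.93, 2.1], [-1.47, 1.37], [-3.14, 3.14]. Speed limits (rad/s): [2.57, 2.57, 3.14, 3.14, 3.14, 3.14].

### API

Orientations are given as [roll, pitch, yaw] about the fixed x, y, z axes, in that order (R = Rz(yaw) Ry(pitch) Rx(roll)).
In Python, from bench import bot, solve_ik, imaging gives the robot as it stands. Calls block until the motion is done:
- bot.move_ptp(position, orientation): joint-space move of the TCP to a pose.
- bot.movel(position, rot=None, max_speed=150, threshold=None): straight line of the TCP; rot=None keeps the orientation; max_speed is the mean speed in mm/s. With threshold (N) it stops when the force on the tool has changed by that much, and returns True; else False.
- bot.move_j(angles): joint-space move.
- bot.grip(opening, effort=None): opening from 0.0 (shut) to 1.0 (fully open); effort is the grip in N (None keeps the last); returns when the fingers have stopped.
- bot.dwell(seconds).
- solve_ik(position, orientation): joint angles nearest the present ones, or None.
- bot.get_state(): the state.
- imaging.capture(name): name is "scene" or "side" or "wrist"; returns the picture (400x640x3 uint8, blue, green, red); there is no depth.
- imaging.camera_model(name): a dict with "K" (3x3 intrinsics, pixels), "position" and "rotation" of the camera in the world. Camera axes: x right, y up, looking along -z (the intrinsics and any distortion apply to the point x, -y, -z); pixel columns grow to the right and rows downward; lengths in mm; the calibration is good to about 2 mm. A picture is of the moment at which its call begins: read the wrist's pose just before it. camera_model takes no time and is no camera call; for the wrist camera it gives the pose at the moment of the call.
A pose or a line that the arm cannot do raises bot.IKError and nothing moves.
- bot.sign_off(): hands the job in; it is judged then, once.
The state is a dict: "t": time; "qpos": joint angles; "joint_velocities": joint speeds; "effort": joint torques, N m; "tcp_pos": TCP position; "orientation": TCP orientation; "contact_force": force on the tool from outside, world axes, zero at the start; "wrist_torque": the same for the moment, N m; "opening": opening from 0.0 (shut) to 1.0 (fully open); "gripper_force": force on a finger pad.
Only numpy, scipy, OpenCV 4.12 (cv2) and the standard library are available. Lean on these libraries where they do the work, as an engineer would, in place of code of your own. Each camera call takes 0.05 s, during which the arm holds its last target. There are 200 camera calls.

### The job

Open the emergency medicine box for the nurse: it has no handle, only a hidden catch, a flush pad of the same grey somewhere along the flat panel in front of the green lid. Feel lightly along the panel with a fingertip until you find the pad that gives, press it until the lid springs ajar, then push the lid gently right back past upright so that it stays wide open on its own, and take your hand away. Use the fingertips only: grip and lift nothing, do not press hard, do not shove the box, and leave the medicines inside and the things around it as they are.

Things in the scene. Friction and masses are not known exactly. Their poses are not given: they have to be found in the camera images.
- medicine_box: Loose grey plastic box on rubber feet, green lid with a white cross, 180 (x) x 300 (y) x 80 mm high, about 3.7 kg. Origin: centre of its underside. +x points from the catch panel (robot's side) to the hinge at the back, y along the panel, z up; yaw within 0.3 rad of the robot's axes. Top at z = 80 mm: flat grey panel x = -90 to -34 mm, then the lid, level with it, x = -33 to +87 mm.
- panel_mid (a point): Middle of the catch panel's upper face, (-62, 0, 80) mm in the box frame, same axes. The pad lies on the panel's long middle line (x = -62 mm), centred anywhere within 40 mm of this point in y, different each time and not reported. The middle 128 mm of the panel lies 0.4 mm lower than its ends; all but the pad is rigid.
- catch_pad (a joint): Press depth (m) of the concealed pad, a grey 37 (x) x 35 (y) mm rectangle with a thin dark gap round it in a 40 x 38 mm window. 0: at rest, its face 2.4 mm below the panel's; 0.006: fully down, 8.4 mm below. Moves straight down on a spring, gives from about 1.1 N, 4.4 N at full depth. Frees the lid at about 0.0045 and rises again when let go.
- lid (a joint): Lid angle (rad): 0 shut, level, latched; once freed a spring lifts it to about 0.95 and it rests there ajar; 1.57 upright; 1.85 at its stop. Hinge line along y at x = +86, z = 80 mm in the box frame; the front edge rises and swings back. Turns freely (about 1 N at the edge). Let go before upright it falls back to 0.95; past upright it goes to its stop and stays.
- lid_edge (a point): Middle of the lid's front edge, half way up its 4 mm thickness, 119 mm from the hinge line; the lid is 298 mm long in y. A small steel latch tongue, 24 mm long in y, hangs 16 mm below the lid behind this point and reaches 7 mm in front of the edge.
- vial_1: Small vial with a magenta cap, 25 mm wide, 43 mm high, loose in a foam pocket inside the box, seen only when the lid is open. Origin: centre of its underside.
- vial_3: Brown vial with a green cap, 29 mm wide, 49 mm high, loose in a foam pocket inside the box. Origin: centre of its underside.
- ampoule_carton: Blue and white carton, 61 x 63 x 42 mm, loose in the right part (-y) of the box. Origin: centre of its underside.
- tape_roll_1: Bystander: roll of white tape lying flat, 67 mm wide, 25 mm high, loose beside the left (+y) end of the box. Origin: centre of its underside.
- dose_cup: Bystander: small white dose cup, 41 mm wide, 32 mm high, loose beside the right (-y) end of the box. Origin: centre of its underside.
- syringe_pack_5: Bystander: clear flat syringe pack, 66 x 162 x 16 mm, lying loose beyond the left (+y) end of the box. Origin: centre of its underside.

How it is judged (in metres and radians):
On the way, in this order (a step that is already met when the one before it is completed fails the run):
1. the concealed pad is pressed in more than 3.5 mm (value of joint catch_pad above 0.0035 m).
2. the lid has sprung ajar, past 0.6 rad (value of joint lid above 0.6 rad), for 0.1 s.
3. the lid has been pushed back past upright (value of joint lid above 1.62 rad), for 0.2 s.
At the end, for the whole second after the job is handed in: The lid stands open past 1.62 rad and still, the pad is up again (less than 2 mm pressed), the box stands level within 20 mm of where it was, and the vials and carton (25 mm) and the tape, cup and syringe pack (20 mm) are where they were, upright (value of joint lid above 1.62 rad and velocity of joint lid between -0.1 and 0.1 rad/s and value of joint catch_pad below 0.002 m and distance of each of medicine_box, tape_roll_1, dose_cup, syringe_pack_5 from where it was at the start of the episode below 0.02 m and angle between medicine_box's own z axis and vertical below 0.05 rad and linear speed of medicine_box below 0.02 m/s and distance of each of vial_1, vial_3, ampoule_carton from where it was at the start of the episode below 0.025 m and angle between each of vial_1, vial_3, ampoule_carton, dose_cup's own z axis and vertical below 0.35 rad); the robot touches nothing.
It fails at once if the open lid is gripped or forced: the fingers press on it with more than 30 N in all (value of joint lid above 0.3 rad and contact force between the fingers and lid above 30 N).
It fails at once if the box is lifted off the worktop by more than 10 mm (height (world z) of medicine_box above 0.01 m).
It fails at once if the box is shoved more than 30 mm (distance of medicine_box from where it was at the start of the episode above 0.03 m).
It fails at once if the fingers press on the box, panel or lid with more than 70 N (contact force between the fingers and medicine_box above 70 N).
It fails at once if a medicine or a bystander is lifted or moved more than 30 mm (distance of any of tape_roll_1, dose_cup, syringe_pack_5, vial_1, vial_3, ampoule_carton from where it was at the start of the episode above 0.03 m).
It also fails if it takes over 58 s, if anything falls off the work surface, if the arm or the gripper's body presses on something with over 40 N, if the wrist force passes 120 N, or if a joint passes its speed limit or range.

## Working session

There is one attempt and no reset: what is moved stays moved. The work goes in short steps, each a Python script; the robot and the scene stay as the last script left them, time stands still between calls to the robot, and variables do not carry over. Pictures are saved under pics/ and viewed, at most 10 in all, crops included, and the job is handed in when it is done.

```bash
mkdir -p pics; ls
python3 - <<'E'
from bench import bot, imaging
import cv2, numpy as np
for n in ["scene","side"]:
    im=imaging.capture(n); cv2.imwrite(f"pics/{n}0.png",im)
    m=imaging.camera_model(n); print(n,{k:np.round(v,3).tolist() if k!='x' else v for k,v in m.items() if not isinstance(v,str)})
s=bot.get_state(); print(s['t'],s['tcp_pos'],s['orientation'],s['contact_force'])
E
```

```text
pics
scene {'K': [[385.053, 0.0, 321.491], [0.0, 385.053, 196.583], [0.0, 0.0, 1.0]], 'position': [129.453, -274.709, 695.605], 'rotation': [0.72, -0.008, -0.817]}
side {'K': [[410.435, 0.0, 323.158], [0.0, 410.435, 196.691], [0.0, 0.0, 1.0]], 'position': [209.67, 743.769, 521.09], 'rotation': [1.034, -0.001, -2.65]}
0.1 [134.67276873 532.71474477 230.59270952] [-3.14004643e+00 -2.11398903e-04  2.89381602e+00] [ 0.26367571  0.38421238 -0.10690067]
```

View pics/scene0.png

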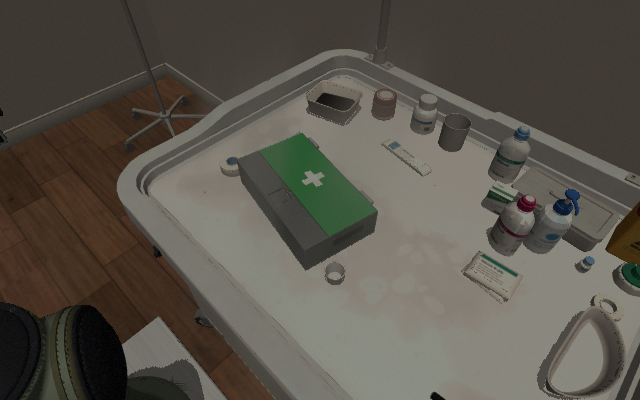

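View pics/side0.png

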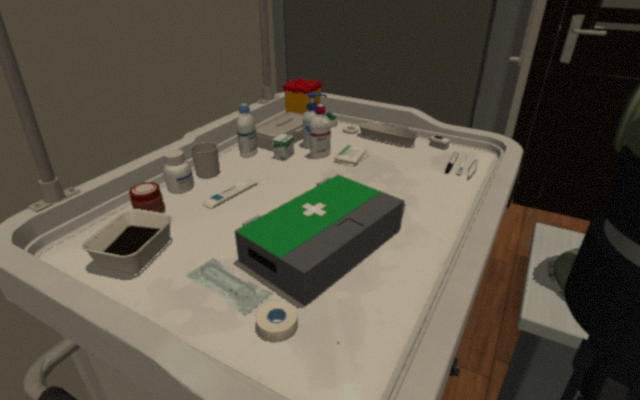

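The scene view shows the box with lid corners near (240,155), (300,137), (375,210), (300,240), and a faint square on the panel near (283,195). The side view shows the same mark near (350,222). The cup, tape and syringe pack are near the ends of the box. Next I triangulate the lid corners.

```bash
cat > h.py <<'E'
import numpy as np, cv2
from scipy.spatial.transform import Rotation as R
def ray(m,uv):
    k=np.asarray(m["K"]); d=cv2.undistortPoints(np.float64([[uv]]),k,np.asarray(m.get("distortion",np.zeros(5)),float))[0,0]
    rot=np.asarray(m["rotation"]); M=rot if rot.shape==(3,3) else R.from_euler('xyz',rot).as_matrix()
    return np.asarray(m["position"],float), M@np.array([d[0],-d[1],-1.])
def onplane(m,uv,z):
    o,d=ray(m,uv); return o+d*(z-o[2])/d[2]
def tri(m1,a,m2,b):
    (o1,d1),(o2,d2)=ray(m1,a),ray(m2,b)
    s=np.linalg.lstsq(np.c_[d1,-d2],o2-o1,rcond=None)[0]
    p,q=o1+s[0]*d1,o2+s[1]*d2; return (p+q)/2,np.linalg.norm(p-q)
def quad(im):
    h=cv2.cvtColor(im,cv2.COLOR_BGR2HSV); m=cv2.inRange(h,(50,120,40),(80,255,255))
    c=max(cv2.findContours(m,cv2.RETR_EXTERNAL,cv2.CHAIN_APPROX_NONE)[0],key=cv2.contourArea)
    hull=cv2.convexHull(c); q=cv2.approxPolyN(hull,4,ensure_convex=True).reshape(-1,2).astype(float)
    return q
E
python3 - <<'E'
from h import *
from bench import imaging
P={}
ms={n:imaging.camera_model(n) for n in("scene","side")}
print(ms["scene"].keys(),ms["scene"].get("distortion"))
for n in ms:
    im=cv2.imread(f"pics/{n}0.png"); q=quad(im); P[n]=[(onplane(ms[n],u,80),u) for u in q]
    for p,u in P[n]: print(n,u,p.round(1))
T=[]
for p,u in P["scene"]:
    p2,u2=min(P["side"],key=lambda t:np.linalg.norm(t[0]-p)); x,e=tri(ms["scene"],u,ms["side"],u2); print(x.round(1),round(e,1))
for n,u in(("scene",(283,195)),("side",(350,222))): print(n,onplane(ms[n],u,80))
for n,(a,b,c,d) in {"scene":(225,125,390,270),"side":(230,170,410,310)}.items():
    im=cv2.imread(f"pics/{n}0.png")[b:d,a:c]; im=cv2.convertScaleAbs(cv2.resize(im,None,fx=4,fy=4,interpolation=cv2.INTER_CUBIC),alpha=2.2)
    cv2.imwrite(f"pics/{n}c.png",im)
E
```

```text
dict_keys(['K', 'position', 'rotation']) None
scene [311. 215.] [475.5  72.9  80. ]
scene [287. 185.] [499.3 169.2  80. ]
scene [294. 125.] [655.  307.8  80. ]
scene [318. 152.] [623.4 193.8  80. ]
side [380. 192.] [461.  16.  80.]
side [279. 258.] [529.4 303.2  80. ]
side [235. 231.] [643.7 276.5  80. ]
side [337. 175.] [577.  -10.3  80. ]
[452.9  55.8 107.2] 12.8
[565.6 233.2   1.8] 33.2
[635.3 289.7  95.6] 9.8
[673.8 234.7  34.3] 21.4
scene [473.40222876 154.21438508  80.        ]
side [469.56975725 149.67149976  80.        ]
```

View pics/scenec.png

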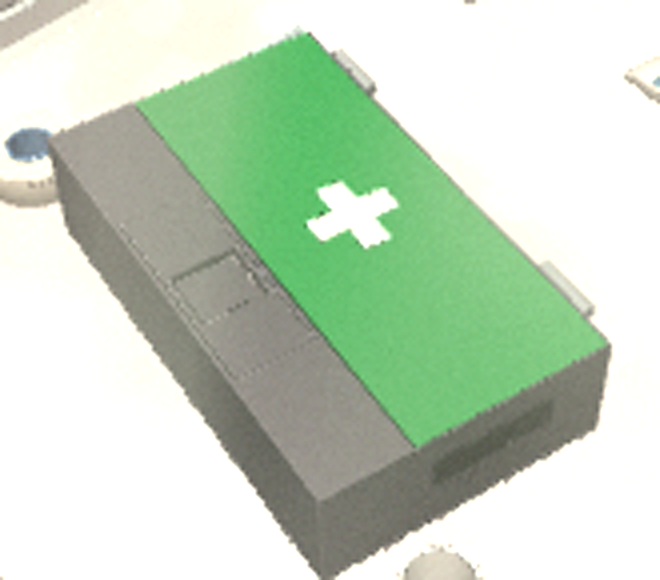

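View pics/sidec.png

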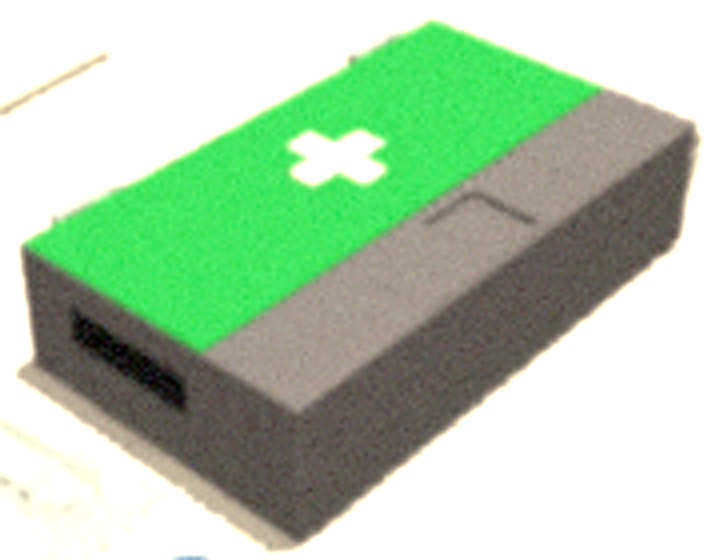

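Both crops show the faint sunken pad. In the scene crop its window spans (172,285), (235,250), (265,290) and (210,322), centred near full-image (279.5,196.5). In the side crop the far corner is at (470,197), full-image (347,219). The green mask was too strict in the scene view, so I'll loosen it.

```bash
sed -i 's/(50,120,40),(80,255,255)/(45,70,25),(85,255,255)/' h.py
python3 - <<'E'
from h import *
from bench import imaging
ms={n:imaging.camera_model(n) for n in("scene","side")}
P={}
for n in ms:
    q=quad(cv2.imread(f"pics/{n}0.png")); P[n]=[(onplane(ms[n],u,80),u) for u in q]
    for p,u in P[n]: print(n,u,p.round(1))
T=[]
for p,u in P["scene"]:
    p2,u2=min(P["side"],key=lambda t:np.linalg.norm(t[0]-p)); x,e=tri(ms["scene"],u,ms["side"],u2); T.append(x); print(x.round(1),round(e,1))
T=np.array(T); B=np.array([(p+min(P["side"],key=lambda t:np.linalg.norm(t[0]-p))[0])/2 for p,u in P["scene"]])
f=B[np.argsort(B[:,0])]; c=B.mean(0)
# long axis +y of box, lid centre at box x=+27
e=[B[(i+1)%4]-B[i] for i in range(4)]; L=[v if v[1]>0 else -v for v in e if np.linalg.norm(v)>200]; y=sum(L)/2; y/=np.linalg.norm(y)
yaw=np.arctan2(-y[0],y[1]); x=np.array([np.cos(yaw),np.sin(yaw),0]); o=c-27*x; o[2]=0
print("sides",[np.linalg.norm(v).round(1) for v in e],"yaw",yaw,"origin",o)
def box(p): d=p-o; return np.round([d@x,d@y],1)
for n,a,b,uv in(("scene",225,125,(172,285)),("scene",225,125,(235,250)),("scene",225,125,(210,322)),("scene",225,125,(268,292)),("side",230,170,(470,197)),("side",230,170,(535,222))):
    print(n,uv,box(onplane(ms[n],(a+(uv[0]+.5)/4-.5,b+(uv[1]+.5)/4-.5),79)))
E
```

```text
scene [376. 210.] [577.4 -15.3  80. ]
scene [328. 237.] [459.   10.8  80. ]
scene [258. 150.] [530.1 301.7  80. ]
scene [301. 133.] [645.  272.5  80. ]
side [382. 192.] [457.3  14.   80. ]
side [279. 259.] [527.9 305.4  80. ]
side [233. 231.] [647.  278.2  80. ]
side [337. 174.] [579.2 -14.8  80. ]
[578.7 -14.8  79.5] 1.5
[458.9  11.2  78.7] 1.5
[530.4 303.   78.1] 1.7
[648.6 275.7  77.1] 1.8
sides [np.float64(123.3), np.float64(299.7), np.float64(120.3), np.float64(298.1)] yaw -0.23382155802533447 origin [526.61200036 150.32254512   0.        ]
scene (172, 285) [-81.    7.9]
scene (235, 250) [-40.3  11.7]
scene (210, 322) [-76.5 -25.6]
scene (268, 292) [-40.6 -24.2]
side (470, 197) [-43.7 -19.7]
side (535, 222) [-79.8 -23.6]
```

The box is at about (526.6, 150.3) with yaw -0.234. The lid height measures about 78 mm, and the sides 300 and 121 mm, so it all agrees with the text. The pad is at about y = -6 mm. I'll check reachability, then feel the rigid panel at y=-45 and the presumed pad, with the tool leaned back slightly to clear the lid.

```bash
cat >> h.py <<'E'
YAW=-0.2338; O=np.array([526.6,150.3,0.]); RB=R.from_euler('z',YAW)
def W(x,y,z): return (O+RB.apply([x,y,z])).tolist()
def ori(t=0.2,flip=0):  # closing line along box x, body leaning back by t
    return (RB*R.from_euler('y',-t)*R.from_euler('z',np.pi/2+flip*np.pi)*R.from_euler('x',np.pi)).as_euler('xyz').tolist()
def B(p): return RB.inv().apply(np.array(p)-O).round(2)
E
python3 - <<'E'
from h import *
from bench import bot, solve_ik
for f in(0,1):
    for p,t in(((-60,-6,110),.2),((-60,-6,72),.2),((-40,-60,150),.2),((85,-60,150),.0)):
        j=solve_ik(W(*p),ori(t,f)); print(f,p,None if j is None else np.round(j,2))
f=min((0,1),key=lambda f:(lambda j: 99 if j is None else abs(np.array(j)-bot.get_state()['qpos']).max())(solve_ik(W(-60,-6,110),ori(.2,f))))
print("flip",f); open("flip","w").write(str(f))
bot.grip(0.0,20)
bot.move_ptp(W(-60,-45,130),ori(.2,f))
for y in(-45,-6):
    bot.movel(W(-60,y,95),max_speed=80); bot.dwell(.2)
    f0=bot.get_state()['contact_force']
    r=bot.movel(W(-60,y,74),max_speed=12,threshold=2.0); s=bot.get_state()
    print(y,r,B(s['tcp_pos']),np.round(s['contact_force']-f0,2),s['t'])
    if y==-45: bot.movel(W(-60,y,95),max_speed=60)
E
```

```text
0 (-60, -6, 110) [ 0.23  0.24 -0.69  0.46 -0.09  2.03]
0 (-60, -6, 72) [ 0.23  0.3  -0.73  0.35 -0.09  2.03]
0 (-40, -60, 150) [ 0.1   0.16 -0.67  0.55 -0.06  1.9 ]
0 (85, -60, 150) [-0.    0.48 -0.18  0.92  0.    1.8 ]
1 (-60, -6, 110) [ 0.23  0.24 -0.69  0.46 -0.09 -1.11]
1 (-60, -6, 72) [ 0.23  0.3  -0.73  0.35 -0.09 -1.11]
1 (-40, -60, 150) [ 0.1   0.16 -0.67  0.55 -0.06 -1.24]
1 (85, -60, 150) [-0.    0.48 -0.18  0.92  0.   -1.34]
flip 0
-45 True [-59.98 -44.97  80.6 ] [-1.87  0.45  5.57] 4.7167
-6 True [-60.06  -6.02  77.6 ] [-0.02  0.28  2.59] 7.25
```

The fingertip stopped on the rigid panel at TCP z = 80.6 (5.6 N). At y = -6 it stopped at 77.6 with a soft 2.6 N, so that is the pad. Pressing now.

Run:
```python
from h import *
from bench import bot, imaging
for z in (75.5,74.2,73.2,72.6):
    r=bot.movel(W(-60,-6,z),max_speed=8,threshold=8); s=bot.get_state()
    print(z,r,B(s['tcp_pos']),np.round(s['contact_force'],2),s['t'])
    if r: break
bot.dwell(.3)
cv2.imwrite("pics/side1.png",imaging.capture("side")); print(bot.get_state()['contact_force'])
```

```text
75.5 False [-60.02  -6.01  75.48] [-0.05  0.81  2.43] 7.6417
74.2 False [-59.99  -6.01  74.19] [ 0.16 -0.68  3.86] 7.9583
73.2 False [-59.99  -6.01  73.18] [-1.37  0.24  3.56] 8.2333
72.6 False [-59.97  -5.99  72.65] [-0.91  0.52  4.47] 8.4833
[-1.55229007  0.68575314  4.39171002]
```

View pics/side1.png

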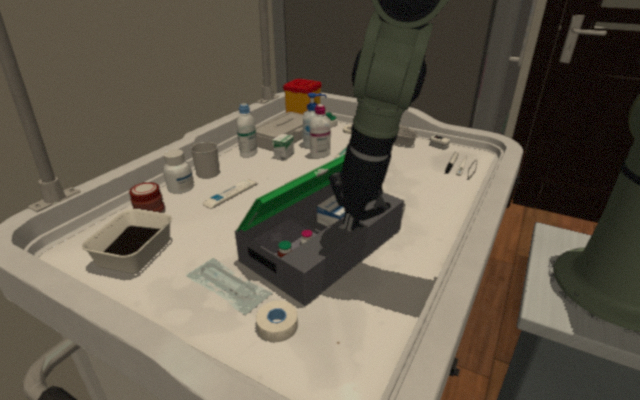

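The lid is free: the interior shows, with the green and magenta caps at (285,247) and (307,235). It may be touching the hand, so I'll retract back along the tool axis and measure its angle.

```bash
python3 - <<'E'
from h import *
from bench import bot, imaging
bot.movel(W(-70,-6,90),max_speed=50)
bot.movel(W(-125,-6,150),max_speed=100)
bot.dwell(.3)
for n in("scene","side"):
    im=imaging.capture(n); cv2.imwrite(f"pics/{n}2.png",im)
    q=quad(im); m=imaging.camera_model(n)
    print(n,q.tolist())
    for a in(.3,.6,.8,.95,1.1):  # expected lid edge corners
        pr=[]
        for y in(-149,149):
            p=np.array(W(86-119*np.cos(a),y,80+119*np.sin(a)-2)); M=R.from_euler('xyz',m["rotation"]).as_matrix()
            c=M.T@(p-m["position"]); K=np.array(m["K"]); u=K@[c[0],-c[1],-c[2]]; pr.append((u[:2]/u[2]).round(0).tolist())
        print(a,pr)
s=bot.get_state(); print(s['t'],s['contact_force'])
E
python3 -c "
import cv2,numpy as np
a=cv2.imread('pics/scene2.png')[80:300,160:480];b=cv2.imread('pics/side2.png')[120:340,170:490]
cv2.imwrite('pics/c2.png',cv2.convertScaleAbs(cv2.resize(np.vstack([a,b]),None,fx=1.35,fy=1.35),alpha=1.8))"
```

```text
scene [[314.0, 144.0], [352.0, 193.0], [346.0, 195.0], [237.0, 80.0]]
0.3 [[330.0, 225.0], [258.0, 138.0]]
0.6 [[338.0, 210.0], [262.0, 125.0]]
0.8 [[345.0, 201.0], [267.0, 116.0]]
0.95 [[351.0, 193.0], [272.0, 110.0]]
1.1 [[358.0, 187.0], [278.0, 104.0]]
side [[340.0, 178.0], [231.0, 239.0], [256.0, 198.0], [371.0, 140.0]]
0.3 [[380.0, 177.0], [276.0, 241.0]]
0.6 [[375.0, 161.0], [268.0, 221.0]]
0.8 [[370.0, 151.0], [261.0, 208.0]]
0.95 [[365.0, 144.0], [255.0, 199.0]]
1.1 [[359.0, 138.0], [249.0, 191.0]]
10.75 [1.10996344 0.07043478 0.03658047]
```

View pics/c2.png

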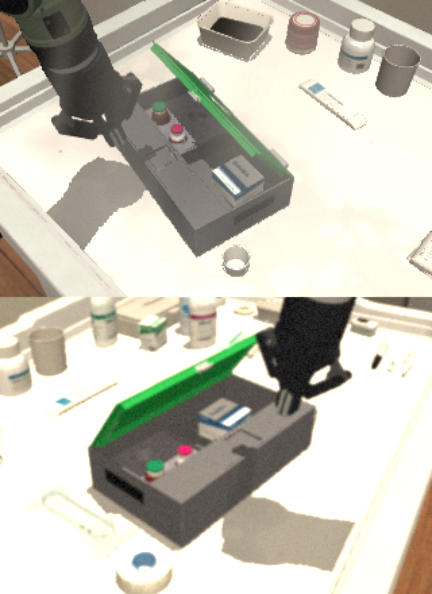

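The lid rests at 0.95 rad: the corners at side (256,198) and scene (352,193) match the prediction, and the contents are undisturbed. Now I push it back, off to the side of the tongue at y=-45.

Run:
```python
from h import *
from bench import bot, imaging
bot.movel(W(-60,-45,150),max_speed=100)
for x,v in((0,60),(40,50),(65,50),(80,40)):
    r=bot.movel(W(x,-45,150),max_speed=v,threshold=8); s=bot.get_state()
    print(x,r,B(s['tcp_pos']),np.round(s['contact_force'],2),s['t'])
    if r: break
bot.dwell(.3)
a=imaging.capture("scene")[60:280,160:480];b=imaging.capture("side")[90:310,170:490]
cv2.imwrite('pics/c3.png',cv2.convertScaleAbs(cv2.resize(np.vstack([a,b]),None,fx=1.35,fy=1.35),alpha=1.8))
```

```text
0 False [ -0.43 -45.06 149.88] [ 0.34 -0.07  0.25] 12.8083
40 True [ 37.82 -44.92 151.01] [-1.89  0.04  5.67] 13.5
```

View pics/c3.png

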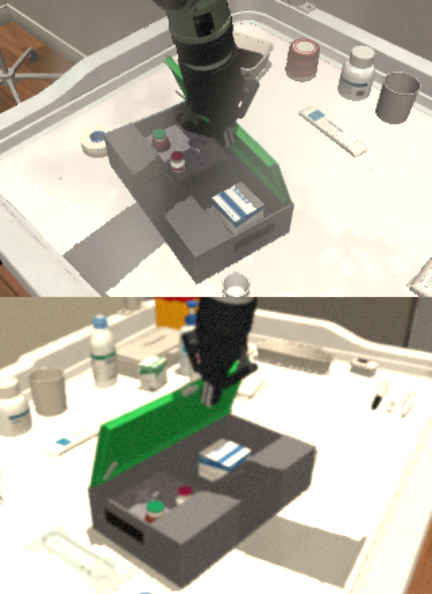

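The lid was lifted to about 1.3 rad, but the edge rode up under a finger knuckle (5.7 N upward). I'll back off, raise the tip so contact stays near the fingertip, and continue.

Run:
```python
from h import *
from bench import bot, imaging
bot.movel(W(-5,-45,151),max_speed=60)
bot.movel(W(-5,-45,164),max_speed=60)
bot.dwell(.3)
for x,z,v in((40,175,40),(65,178,40),(82,175,40)):
    r=bot.movel(W(x,-45,z),max_speed=v,threshold=8); s=bot.get_state()
    print(x,r,B(s['tcp_pos']),np.round(s['contact_force'],2),s['t'])
    if r: break
bot.dwell(.3)
a=imaging.capture("scene")[60:280,160:480];b=imaging.capture("side")[90:310,170:490]
cv2.imwrite('pics/c4.png',cv2.convertScaleAbs(cv2.resize(np.vstack([a,b]),None,fx=1.35,fy=1.35),alpha=1.8))
```

```text
40 True [  7.62 -44.99 167.5 ] [-4.66  1.59  5.93] 15.9417
```

View pics/c4.png

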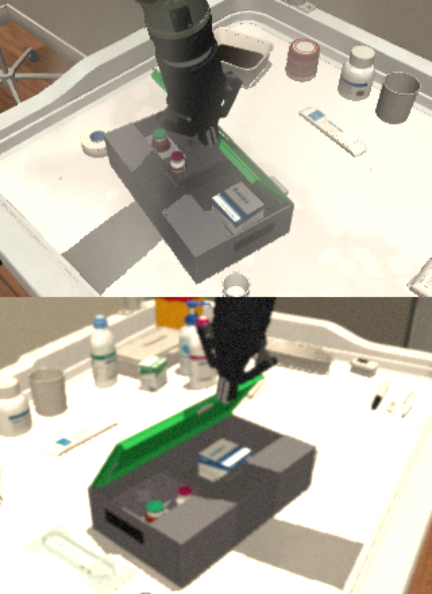

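The lid edge is catching under the flaring finger linkage, which faces it. I'll turn the gripper 90° so the flat finger side faces the lid. Leaning it back 0.7 rad should let only the fingertip touch the underside, and I'll push along an arc about the hinge.

```bash
cat >> h.py <<'E'
T=0.7
def ori2(flip): return (RB*R.from_euler('y',-T)*R.from_euler('z',flip*np.pi)*R.from_euler('x',np.pi)).as_euler('xyz').tolist()
def arc(th,r=82,gap=4,y=-50):
    x=86-r*np.cos(th)-gap*np.sin(th); z=80+r*np.sin(th)-gap*np.cos(th)
    return W(x-11*np.cos(T),y,z-11*np.sin(T))
E
python3 - <<'E'
from h import *
from bench import bot, solve_ik, imaging
bot.movel(W(-60,-50,165),max_speed=80)
bot.movel(W(-110,-50,180),max_speed=100)
q=np.array(bot.get_state()['qpos'])
C=[(f,solve_ik(W(-110,-50,180),ori2(f))) for f in(0,1)]
print([(f,None if j is None else np.round(j,2)) for f,j in C])
f,j=min([c for c in C if c[1] is not None],key=lambda c:abs(np.array(c[1])-q).max())
for th in(.95,1.3,1.75): print(th,B(arc(th)),solve_ik(arc(th),ori2(f)) is not None)
bot.move_ptp(W(-110,-50,180),ori2(f)); bot.dwell(.3)
s=bot.get_state(); print(s['contact_force'],s['t'])
bot.movel(W(-20,-50,135),max_speed=90)
bot.dwell(.2)
for th in(.93,1.05,1.2,1.35,1.5,1.6,1.7,1.76):
    r=bot.movel(arc(th),max_speed=40,threshold=10); s=bot.get_state()
    print(th,r,B(s['tcp_pos']),np.round(s['contact_force'],2),s['t'])
    if r: break
bot.dwell(.3)
a=imaging.capture("scene")[60:280,160:480];b=imaging.capture("side")[90:310,170:490]
cv2.imwrite('pics/c5.png',cv2.convertScaleAbs(cv2.resize(np.vstack([a,b]),None,fx=1.35,fy=1.35),alpha=1.8))
E
```

```text
[(0, array([ 0.4 , -0.13, -1.15, -0.04, -0.39, -2.63])), (1, array([ 0.4 , -0.13, -1.15, -0.04, -0.39,  0.51]))]
0.95 [ 26.64 -50.   137.29] True
1.3 [ 51.8  -50.   150.86] True
1.75 [ 88.27 -50.   154.31] True
[-0.82690744 -0.40696219 -0.81460581] 19.6167
0.93 False [ 25.04 -50.02 136.13] [ 0.22 -0.01  0.66] 22.3667
1.05 False [ 33.56 -49.95 142.31] [-0.63  0.74 -0.77] 22.7667
1.2 False [ 44.67 -49.9  148.27] [-0.4   1.48 -0.27] 23.225
1.35 False [ 56.2  -49.99 152.32] [-0.62 -0.74  0.28] 23.6833
1.5 False [ 68.19 -50.   154.59] [-0.6   0.05  0.16] 24.1417
1.6 False [ 76.41 -50.03 155.16] [-0.63 -0.27  0.4 ] 24.5
1.7 False [ 84.53 -50.05 154.78] [-0.97  0.21  0.94] 24.8583
1.76 False [ 89.38 -49.98 154.26] [-0.54  0.82 -0.21] 25.1333
```

View pics/c5.png

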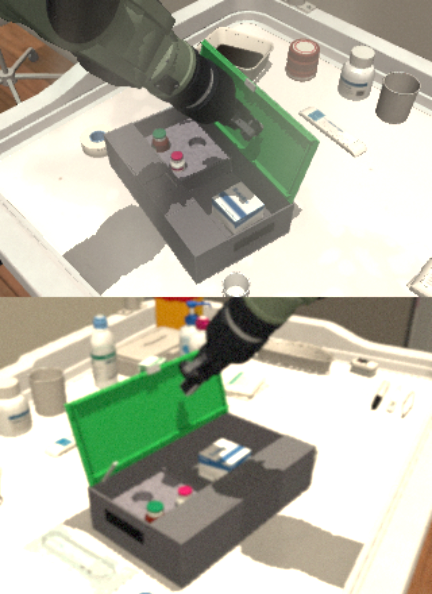

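The lid appears past upright, with the contents undisturbed. I'll withdraw and check the angle and whether the box moved.

Run:
```python
from h import *
from bench import bot, imaging
bot.movel(W(20,-50,170),max_speed=60)
bot.movel(W(-110,-50,200),max_speed=120)
bot.dwell(.5); vis=[]
for n in("scene","side"):
    im=imaging.capture(n); m=imaging.camera_model(n); M=R.from_euler('xyz',m["rotation"]).as_matrix(); K=np.array(m["K"])
    print(n,quad(im).tolist())
    def proj(*p):
        c=M.T@(np.array(W(*p))-m["position"]); u=K@[c[0],-c[1],-c[2]]; return u[:2]/u[2]
    for a in(1.55,1.7,1.85):
        print(a,[proj(86-119*np.cos(a),y,80+119*np.sin(a)).round(0).tolist() for y in(-149,149)])
    for p in((-90,-150,80),(90,-150,80),(90,150,80),(-90,150,80)): cv2.circle(im,tuple(int(v) for v in proj(*p).round()),2,(0,0,255),-1)
    vis.append(im[60:280,160:480] if n=="scene" else im[90:310,170:490])
cv2.imwrite('pics/c6.png',cv2.convertScaleAbs(cv2.resize(np.vstack(vis),None,fx=1.35,fy=1.35),alpha=1.8))
print(bot.get_state()['t'],bot.get_state()['contact_force'])
```

```text
scene [[299.0, 132.0], [310.0, 87.0], [361.0, 133.0], [387.0, 222.0]]
1.55 [[381.0, 170.0], [297.0, 92.0]]
1.7 [[389.0, 166.0], [304.0, 89.0]]
1.85 [[396.0, 164.0], [311.0, 88.0]]
side [[339.0, 175.0], [237.0, 231.0], [216.0, 169.0], [327.0, 118.0]]
1.55 [[340.0, 126.0], [228.0, 174.0]]
1.7 [[334.0, 124.0], [222.0, 171.0]]
1.85 [[328.0, 124.0], [216.0, 170.0]]
28.725 [-0.36944298 -0.70354865  1.04435124]
```

View pics/c6.png

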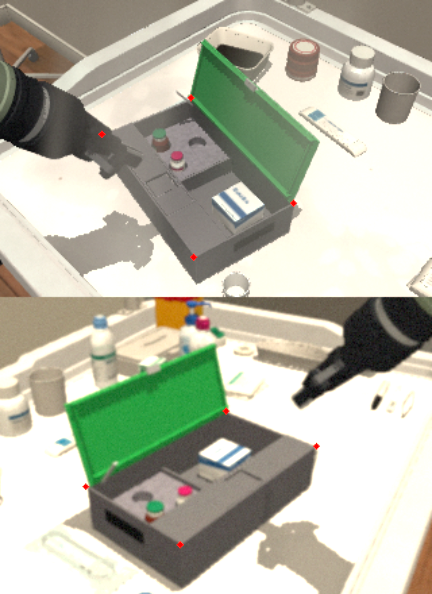

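The lid rests at its 1.85 rad stop: side corner (216,169) and scene corner (310,87) match the prediction. The box outline still matches its original corners, the contents and bystanders are in place, and the hand is clear.

```bash
python3 -c "
from bench import bot
print(bot.sign_off())"
```

```text
the job is handed in; nothing more can be done
None
```

The medicine box is open and the job is handed in: I found and pressed the hidden pad, the lid rests wide open at its stop (about 1.85 rad), and the final pictures show the box and everything around it unmoved; the judge's verdict was not returned.

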